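# Reset the tripped bench feeder breaker

## Task

One of the three breakers on the bench distribution box has tripped: its lever stands about half-way between on and off. Reset it as usual: push the lever firmly all the way to off, until the mechanism latches and the lever stays there when you let go, then throw it fully on. Feel for the latch and the stop and do not force the lever; leave the other two breakers as they are and the things lying around where they are.

Things in the scene. Friction and masses are not known exactly. Their poses are not given: they have to be found in the camera images.
- supply_box: Black sheet-steel distribution box lying fixed on the bench, 220 mm (its x) by 310 mm (its y), cover at z = 78 mm. Origin: centre of its underside. +x is the side of its three outlets, away from the robot. Its three moulded-case breakers stand in a row along its y, 85 mm apart, in an order that changes.
- breaker_a: Moulded-case breaker that has TRIPPED. Its grey nose, 92 (x) by 50 mm (y), stands 12 mm out of the box's cover. Origin: centre of the nose's base, level with the cover; z up, +x points to ON (away from the robot), -x to OFF (towards it). Breaker and lever bear 35 N from the robot, the forces of both fingers added up, so squeezing the lever counts too. Push it with closed fingers.
- breaker_a_pivot (a point): Middle of the hidden swing axis of breaker_a's lever (along y), 3 mm below breaker_a's origin. Tripped, the lever springs back to about the middle from anywhere short of the reset, from the on side too. Once reset it rests by itself against the off stop; it then takes 3 to 8 N (more if the finger jams on its top edge) to bring it past the middle, where it snaps over to the on stop and stays.
- breaker_a_lever_mid (a point): Centre of the part of breaker_a's black lever that stands out of the nose: 11 mm thick (x), 16 mm wide (y), 30 mm tall. Towards OFF it goes easily (1 to 4 N), then meets the stiff reset spring, 17 to 23 N for a push at half height or above (more lower down). That is not yet the stop: it gives way, the latch snaps in and the force drops; the hard stop is 3 to 5 mm beyond where the spring was met.
- breaker_a_lever_top (a point): Centre of the top of breaker_a's lever, 45 mm from the swing axis. In the frame of breaker_a its x is within about 3 mm of 0 when tripped, -18.3 mm fully off at the stop, +16.7 mm fully on.
- breaker_b: Breaker of the same make that is ON, its lever leaning away from the robot. Leave as it is.
- breaker_b_lever_top (a point): Top of breaker_b's lever, as for breaker_a: +16.7 mm in x of breaker_b, and to stay so.
- breaker_c: Breaker of the same make that was switched OFF on purpose, its lever leaning towards the robot. Leave as it is.
- breaker_c_lever_top (a point): Top of breaker_c's lever, as for breaker_a: -18.3 mm in x of breaker_c, and to stay so.
- solder_reel: Bystander: bare metal reel standing on its flange, 54 mm across, 46 mm high, to the left of the box. Origin: centre of its underside.
- tip_cleaner: Bystander: round black pot with a brass top, 76 mm across, 47 mm high, to the right of the box. Origin: centre of its underside.
- screwdriver: Bystander: black-handled screwdriver, 190 mm long, lying in front of the box, on the robot's side.
- multimeter: Bystander: dark hand meter 90 by 170 by 34 mm lying beyond the box. Origin: centre of its underside.

How it is judged:
On the way, in this order (a step that is already met when the one before it is completed fails the run):
1. the tripped lever has been pushed fully off and stays there by itself, untouched (its top 16.5 mm or more to the off side of the middle; a lever that is not latched springs back) (x of breaker_a_lever_top in the frame of breaker_a below -0.0165 m and contact force between breaker_a and the fingers below 0.3 N and contact force between breaker_a and the arm below 0.3 N), for 0.1 s.
2. the lever is thrown fully on (its top 14.5 mm or more to the on side) (x of breaker_a_lever_top in the frame of breaker_a above 0.0145 m), for 0.3 s.
At the end, for the whole second after the job is handed in: The breaker that had tripped is fully on and stays on by itself, its lever's top 14.5 mm or more to the on side of the middle (only a reset breaker stays there); the second breaker is still on (14.5 mm or more to the on side) and the third still off (16.5 mm or more to the off side) (x of breaker_a_lever_top in the frame of breaker_a above 0.0145 m and x of breaker_b_lever_top in the frame of breaker_b above 0.0145 m and x of breaker_c_lever_top in the frame of breaker_c below -0.0165 m); the robot touches nothing.
It fails at once if the tripped breaker or its lever is forced: more than 35 N from the robot (contact force between breaker_a and the fingers above 35 N or contact force between breaker_a and the arm above 35 N).
It fails at once if the breaker that is on is moved (its lever's top under 12 mm to the on side) (x of breaker_b_lever_top in the frame of breaker_b below 0.012 m).
It fails at once if the breaker that is off is moved (its lever's top less than 13 mm to the off side) (x of breaker_c_lever_top in the frame of breaker_c above -0.013 m).
It fails at once if a thing lying around is moved by more than 30 mm (distance of any of solder_reel, tip_cleaner, screwdriver, multimeter from where it was at the start of the episode above 0.03 m).
It also fails if it takes over 35 s, if anything falls off the work surface, if the arm or the gripper's body presses on something with over 40 N, if the wrist force passes 120 N, or if a joint passes its speed limit or range.

## Robot

A 7-joint arm with a two-finger parallel gripper is mounted at the origin on the work surface. World frame = base frame: x ahead of the robot, y to its left, z up, the work surface at z = 0. Lengths are in m, angles in rad, forces in N, time in s.
With the tool pointing down it reaches from about 0.4 to 0.85 m from the base axis. Payload 4.5 kg.
Tool frame: the origin (TCP) lies midway between the tips of the shut fingers; the grasp point (between the pads) lies 19 mm behind it; z points along the fingers, y is the direction in which the jaws open and shut (so a half turn about z gives the same grasp; the last joint's range is limited). The gripper opens to 88 mm and grips with 3 to 60 N. Pads are 18 mm wide; open, the fingers measure 123 mm over their backs; the gripper's body (75 mm by 187 mm) begins 45 mm behind the grasp point.
Start: joints at [1.213, 0.689, -0.195, 1.565, 0.157, 0.902, -0.215], TCP at [0.239, -0.578, 0.239] pointing down, gripper open.
Joint ranges: [-3.01, 3.01], [-0.46, 2.08], [-1.47, 1.51], [0.13, 2.56], [-1, 4.14], [0.04, 2.09], [-2.66, 2.66]. Speed limits (rad/s): [2.57, 2.57, 3.14, 3.14, 3.14, 3.14, 3.14].

## Interface

Orientations are given as a unit quaternion [x, y, z, w].
In Python, from plant import get_state, snapshot, finish_job, find_in gives the robot as it stands.
- The arm moves only by the shell command python3 -m creep 'ROWS' [OPENING] [FORCE]. ROWS is JSON, one flat list of numbers, 6 for each row, row after row: the shift along the tool's x, y, z in mm, then the turn, a rotation vector about the tool's x, y, z in degrees. In form: [tx, ty, tz, wx, wy, wz, tx, ty, tz, wx, wy, wz, ...]. A call has 1 to 5 rows; each row shifts and turns the pose as measured when the row begins, along the tool's axes as they then stand; what a row does not reach is not made up. A row lasts 1/12 s, in which the tool goes at most 41.7 mm and 7.16 degrees, less where a joint would pass 70% of its speed; a pose out of reach is approached as far as the arm can. A call is refused whole if a number of a shift passes 41.7 or a number of a turn 7.16, either way. A call with a gripper value outside its range is refused whole. OPENING is the finger opening in mm, from 0 to 88.1, set as the call begins (- or left out, the last holds). The fingers move at their own pace and stop on an object; FORCE is the grip in N (left out, the last holds). Time passes only in rows, so rows that do not move let the fingers close. It gives the time, the measured TCP pose, the force and the opening at its end, in the units of the state.
- get_state(): the state, without advancing time (a new reading comes with each control period).
- snapshot(name): name is "side" or "top"; returns a dict with "color" (400x640x3 uint8, red, green, blue), "intrinsics" (3x3 intrinsics, pixels), "dist_coeffs" ([k1, k2, p1, p2, k3] as OpenCV has them; the pictures are not rectified), "extrinsics" (4x4, takes a point from world to camera coordinates). Camera axes: x right, y down, z forward; pixel columns grow to the right and rows downward; lengths in m; the calibration is good to about 2 mm. A picture is of the moment at which its call begins. There is no depth.
- finish_job(): hands the job in, once; it reports no verdict.
Trained networks look in the newest picture that a camera, given by its name, has taken for a name from the list of things; names that differ only in an ending like _2 or _b are one class to them, and where a whole thing is asked for, a point or a joint stands for the part that bears it (a point fixed in the world has none). Each returns a list of dicts, best first, with "score" (0 to 1); they miss things now and then, are a little off and sometimes report something else, mostly with a low value. They report only what shows in the picture. A call takes as long as a camera call.
- find_in(thing, camera): "xy" ([column, row] in pixels, amid what is visible of it).
The state is a dict: "clock": time; "q": joint angles; "qd": joint speeds; "joint_torque": joint torques, N m; "tool_pos": TCP position; "eef_rot": TCP orientation; "contact_force": force on the tool from outside, world axes, zero at the start; "moment": the same for the moment, N m; "opening": opening from 0.0 (shut) to 1.0 (fully open).
Only numpy, scipy, OpenCV 4.12 (cv2) and the standard library are available. Lean on these libraries where they do the work, as an engineer would, in place of code of your own. Each camera call takes 0.05 s, during which the arm holds its last target.

## Working session

There is one attempt and no reset: what is moved stays moved. The work goes in short steps, Python scripts to look and compute and a shell command to move; the robot and the scene stay as the last step left them, time stands still between calls to the robot, and variables do not carry over. Pictures are saved under pics/ and viewed, and the job is handed in when it is done.

```bash
mkdir -p pics; ls; python3 - <<'E'
from plant import *
import cv2
s=get_state()
print({k:s[k] for k in s if k not in('qd','joint_torque')})
for c in ("side","top"):
    p=snapshot(c); cv2.imwrite(f"pics/{c}0.png",p["color"][:,:,::-1])
    print(c,p["intrinsics"],p["dist_coeffs"],p["extrinsics"])
    for t in ("supply_box","breaker_a","breaker_a_lever_top","breaker_a_lever_mid"):
        print(t,find_in(t,c))
E
```

```text
pics
{'clock': 0.0, 'q': array([ 1.21280028,  0.68996318, -0.19454154,  1.56631763,  0.15730718,
        0.90246907, -0.21507098]), 'tool_pos': array([ 0.23839193, -0.57709084,  0.23793073]), 'eef_rot': array([ 9.80859657e-01,  1.94714034e-01, -2.26809175e-04, -8.52088099e-04]), 'contact_force': array([-0.52574928, -0.3267171 ,  0.02730153]), 'moment': array([-0.01138203, -0.03495798, -0.03602695]), 'opening': 1.0049474970575212}
side [[410.47821473   0.         317.35815047]
 [  0.         410.47821473 198.54973241]
 [  0.           0.           1.        ]] [-0.01509022  0.          0.          0.          0.        ] [[-0.88257987 -0.47002214  0.01148731  0.52461896]
 [-0.35187728  0.64413555 -0.67916992  0.25437537]
 [ 0.31182551 -0.60346382 -0.73389118  0.7744452 ]
 [ 0.          0.          0.          1.        ]]
supply_box [{'xy': [353.2, 196.1], 'score': 0.66}]
breaker_a [{'xy': [353.8, 186.2], 'score': 0.98}, {'xy': [362.4, 139.0], 'score': 0.85}, {'xy': [354.8, 160.8], 'score': 0.84}]
breaker_a_lever_top [{'xy': [354.8, 182.4], 'score': 0.46}]
breaker_a_lever_mid [{'xy': [354.9, 178.5], 'score': 0.56}]
top [[372.27094994   0.         321.80420831]
 [  0.         372.27094994 203.14417333]
 [  0.           0.           1.        ]] [-0.00074168  0.          0.          0.          0.        ] [[ 0.00226343 -0.99994776  0.00996802  0.01658717]
 [-0.98871481 -0.00373093 -0.14976348  0.5968692 ]
 [ 0.14979285 -0.00951655 -0.9886716   0.74742858]
 [ 0.          0.          0.          1.        ]]
supply_box [{'xy': [386.7, 224.4], 'score': 0.75}, {'xy': [483.7, 196.3], 'score': 0.51}]
breaker_a [{'xy': [356.5, 232.8], 'score': 0.97}, {'xy': [436.0, 203.8], 'score': 0.81}, {'xy': [400.4, 219.0], 'score': 0.66}]
breaker_a_lever_top [{'xy': [358.3, 232.4], 'score': 0.41}]
breaker_a_lever_mid [{'xy': [356.6, 231.0], 'score': 0.42}]
```

View pics/side0.png

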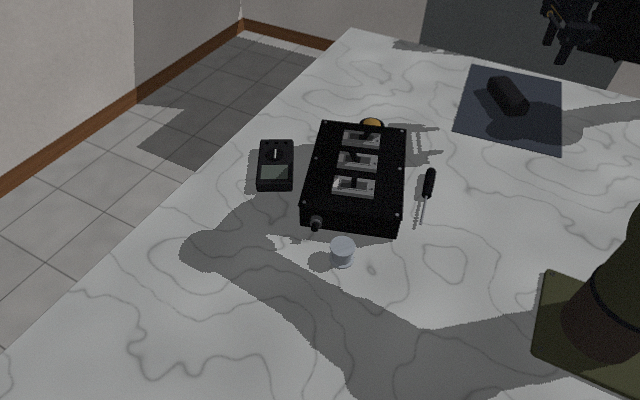

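View pics/top0.png

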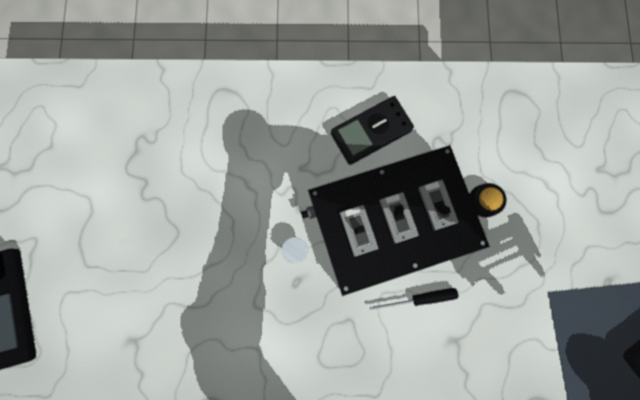

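```bash
python3 - <<'E'
import cv2
a=cv2.imread("pics/side0.png")[100:260,270:450]; cv2.imwrite("pics/side0z.png",cv2.resize(a,None,fx=3.6,fy=3.6,interpolation=3))
a=cv2.imread("pics/top0.png")[150:290,310:490]; cv2.imwrite("pics/top0z.png",cv2.resize(a,None,fx=4,fy=4,interpolation=3))
E
```

```text
(no output)
```

View pics/side0z.png

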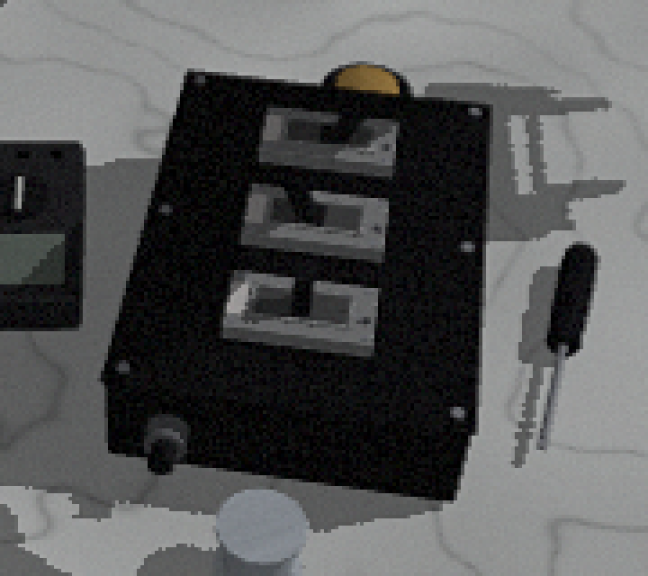

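View pics/top0z.png

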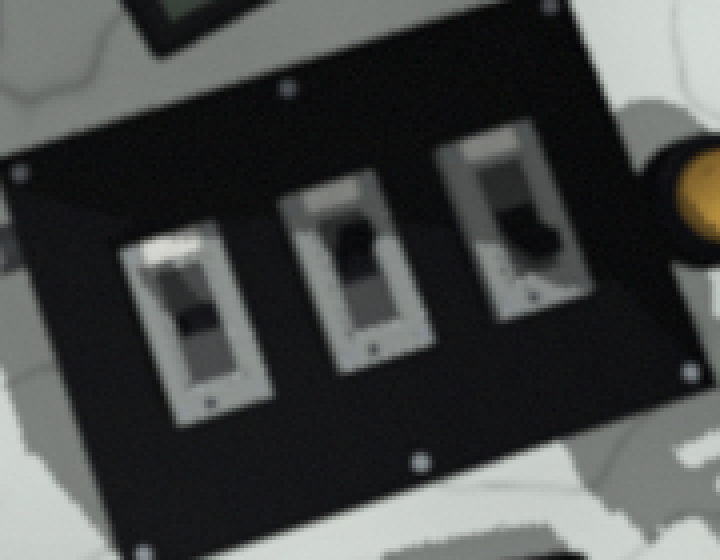

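The picture shows the tripped lever upright on the leftmost breaker in the top view (about 358,230). The middle one (398,212) is on and the right one (440,205) is off. Next I'll fit the box pose.

```bash
cat > h.py <<'E'
import numpy as np,cv2
from plant import *
def proj(p,P):
    E=np.array(p["extrinsics"]);r,_=cv2.Rodrigues(E[:3,:3])
    return cv2.projectPoints(np.array(P,float).reshape(-1,3),r,E[:3,3],np.array(p["intrinsics"]),np.array(p["dist_coeffs"]))[0][:,0]
def box(v,P):
    c,s=np.cos(v[2]),np.sin(v[2]);P=np.array(P,float)
    return np.c_[v[0]+c*P[:,0]-s*P[:,1],v[1]+s*P[:,0]+c*P[:,1],P[:,2]]
E
python3 - <<'E'
from h import *
from scipy.optimize import least_squares
def quad(y): return [[46,y+25,90],[46,y-25,90],[-46,y-25,90],[-46,y+25,90]]
M=np.array(quad(85)+quad(0)+quad(-85),float)/1000
tz=np.array([[119,245],[215,222],[275,395],[178,428],[277,196],[374,167],[436,343],[340,375],[435,145],[533,118],[595,290],[498,322]])/4+[310,150]-.375
t=snapshot("top");s=snapshot("side")
# allow camera bias / offset of nose in box x (v[3])
f=lambda v:(proj(t,box(v,M+[v[3],0,0]))-tz).ravel()
f3=lambda v:f(np.r_[v,0])
r=least_squares(f3,[.5,-.1,.25]);print(r.x,np.degrees(r.x[2]));print(np.round(r.fun.reshape(-1,2),1).tolist())
v=r.x
print("A origin",box(v,[[0,.085,.078]]))
img=[c["color"][:,:,::-1].copy() for c in (t,s)]
B=np.array([[110,155,78],[110,-155,78],[-110,-155,78],[-110,155,78]])/1e3
out=[]
for c,im,cr,k in((t,img[0],(310,150,490,290),4),(s,img[1],(270,100,450,260),3.6)):
    z=cv2.resize(im[cr[1]:cr[3],cr[0]:cr[2]],None,fx=k,fy=k,interpolation=3)
    for Q in (M[:4],M[4:8],M[8:],B):
        q=(proj(c,box(v,Q))-[cr[0],cr[1]]+.5)*k
        cv2.polylines(z,[np.int32(q)],True,(0,255,0),1)
    for y,x in((.085,0),(0,.0167),(-.085,-.0183)):
        h=.075+np.sqrt(.045**2-x*x)
        q=(proj(c,box(v,[[x,y,h]]))[0]-[cr[0],cr[1]]+.5)*k; cv2.circle(z,tuple(np.int32(q)),4,(0,0,255),1)
    cv2.imwrite(f"pics/fit{int(k*10)}.png",z)
E
```

```text
[ 0.56253977 -0.13515931  0.31243423] 17.901162716574476
[[-0.0, 1.0], [-0.3, -0.8], [-0.4, -0.1], [-0.2, -0.5], [0.6, 0.5], [-0.3, 0.3], [-0.2, -0.2], [0.1, -0.5], [0.7, 0.7], [-0.7, 0.1], [-0.1, 0.0], [0.8, -0.3]]
A origin [[ 0.53641282 -0.05427431  0.078     ]]
```

View pics/fit40.png

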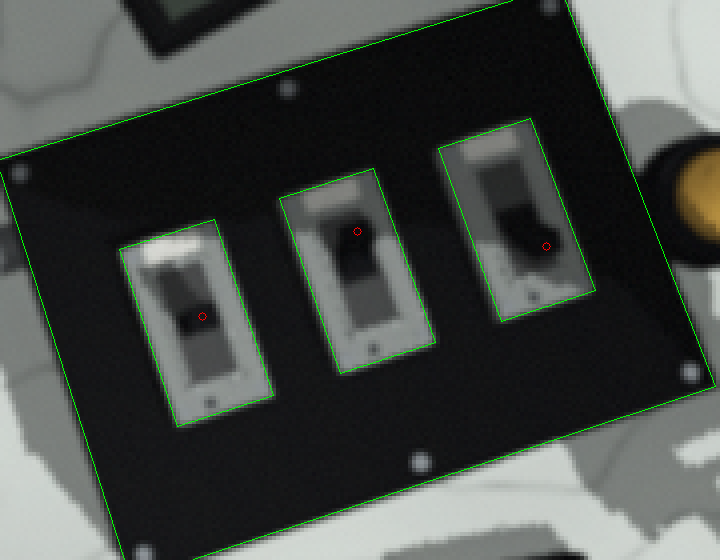

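View pics/fit36.png

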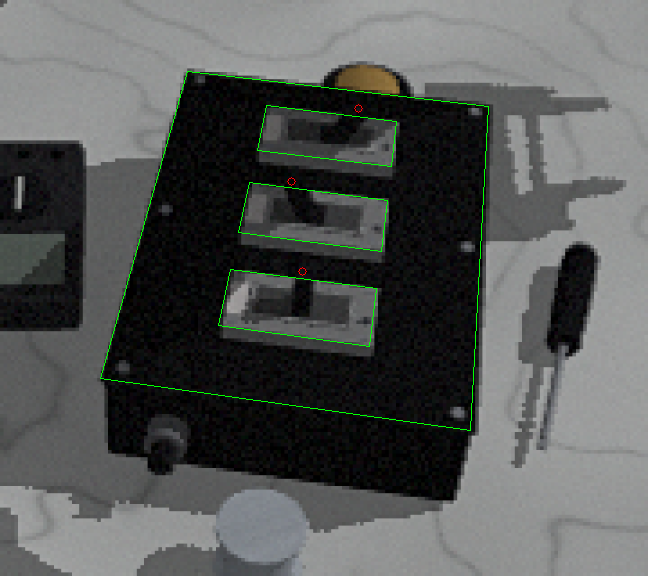

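The overlay matches in both views, with breaker_a at about (0.536, -0.054) and yaw 17.9°. I'll turn the tool +4.5° about z so that its x lies along the breaker's x, and close the fingers.

```bash
cat >> h.py <<'E'
from scipy.spatial.transform import Rotation as Ro
V=[0.56254,-0.13516,0.31243]
A=box(V,[[0,.085,.078]])[0]
def rel():
    s=get_state();R=Ro.from_quat(s["eef_rot"]).as_matrix();Rb=Ro.from_euler('z',V[2]).as_matrix()
    p=Rb.T@(np.array(s["tool_pos"])-A);f=Rb.T@np.array(s["contact_force"])
    # rotation needed, in tool frame
    Rt=Rb@np.diag([1,-1,-1]);w=np.degrees(Ro.from_matrix(R.T@Rt).as_rotvec())
    print("t %.2f TCP in A mm"%s["clock"],np.round(p*1e3,1),"F",np.round(f,2),"turn left",np.round(w,2),"open",round(s["opening"],3))
    return p,R,Rb
def togo(x,y,z):
    p,R,Rb=rel();print("tool shift",np.round(R.T@Rb@(np.array([x,y,z])/1e3-p)*1e3,1))
E
python3 -m creep '[0,0,0,0,0,4.5, 0,0,0,0,0,0]' 0 20
python3 -c "
from h import *;togo(27,0,90)"
```

```text
clock: 0.77
tool_pos: [0.2386, -0.5777, 0.2388]
eef_rot: [0.988, 0.155, 0.0, 0.0]
contact_force: [-1.0, 0.1, 0.2]
opening: 0.877
t 0.77 TCP in A mm [-444.2 -406.5  160.8] F [-0.92  0.36  0.22] turn left [ 0.   -0.01 -0.1 ] open 0.877
tool shift [ 470.5 -407.4   70.8]
```

```bash
python3 -m creep '[30,-26,0,0,0,0,30,-26,0,0,0,0,30,-26,0,0,0,0,30,-26,0,0,0,0,30,-26,0,0,0,0]'
python3 -m creep '[30,-26,0,0,0,0,30,-26,0,0,0,0,30,-26,0,0,0,0,30,-26,0,0,0,0,30,-26,0,0,0,0]'
python3 -c "
from h import *;togo(27,0,90)"
```

```text
clock: 1.18
tool_pos: [0.337, -0.4137, 0.2372]
eef_rot: [0.989, 0.149, -0.002, 0.005]
contact_force: [1.2, -0.2, -0.5]
opening: 0.497
clock: 1.6
tool_pos: [0.4454, -0.2369, 0.2362]
eef_rot: [0.988, 0.153, -0.001, 0.006]
contact_force: [0.8, -1.4, -0.2]
opening: 0.117
t 1.60 TCP in A mm [-142.7 -145.8  158.2] F [ 0.39 -1.54 -0.18] turn left [ 0.65  0.25 -0.27] open 0.117
tool shift [ 169.3 -147.4   65.8]
```

```bash
python3 -m creep '[30,-26,0,0,0,0,30,-26,0,0,0,0,30,-26,0,0,0,0,30,-26,0,0,0,0,30,-26,0,0,0,0]'
python3 -m creep '[0,0,0,0,0,0,0,0,0,0,0,0]'
python3 -c "
from h import *;togo(27,0,60)"
```

```text
clock: 2.02
tool_pos: [0.5525, -0.058, 0.2353]
eef_rot: [0.987, 0.159, -0.0, 0.007]
contact_force: [0.5, -1.1, 0.6]
opening: 0.005
clock: 2.18
tool_pos: [0.5578, -0.0452, 0.2355]
eef_rot: [0.986, 0.169, 0.003, 0.004]
contact_force: [0.3, -1.1, 0.3]
opening: 0.009
t 2.18 TCP in A mm [ 23.1   2.1 157.5] F [-0.1  -1.17  0.33] turn left [ 0.49 -0.3   1.57] open 0.009
tool shift [ 3.3  1.3 97.5]
```

```bash
python3 -m creep '[4.5,1.5,30,0.5,-0.3,1.6,0,0,30,0,0,0,0,0,30,0,0,0,0,0,0,0,0,0]'
python3 -c "
from h import *;togo(28,0,28)
import cv2
for c in('side','top'):
    p=snapshot(c);x,y=(330,190) if c=='x' else (0,0)
    q=proj(p,[get_state()['tool_pos']])[0];print(c,q)
    a=int(q[0])-60;b=int(q[1])-50
    cv2.imwrite(f'pics/{c}1.png',cv2.resize(p['color'][b:b+100,a:a+120,::-1],None,fx=5,fy=5,interpolation=3))
"
```

```text
clock: 2.52
tool_pos: [0.5661, -0.0452, 0.1455]
eef_rot: [0.987, 0.158, 0.004, 0.0]
contact_force: [-1.5, 0.0, -0.3]
opening: 0.008
t 2.52 TCP in A mm [31.  -0.5 67.5] F [-1.44  0.49 -0.28] turn left [ 0.1  -0.48  0.31] open 0.008
tool shift [-3.3 -0.6 39.5]
side [339.50568337 163.13170307]
top [357.08005042 209.73741036]
```

View pics/side1.png

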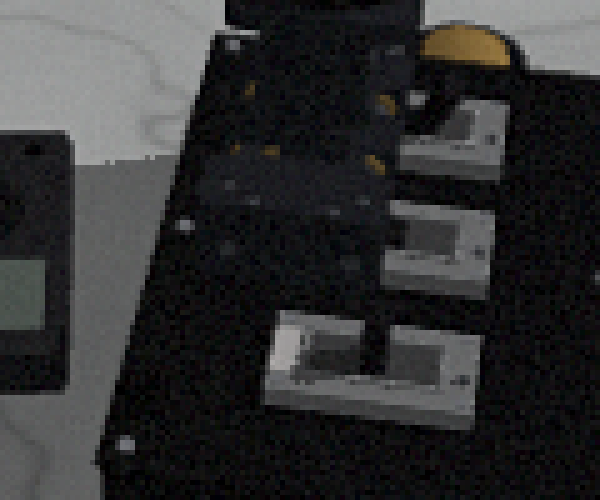

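View pics/top1.png

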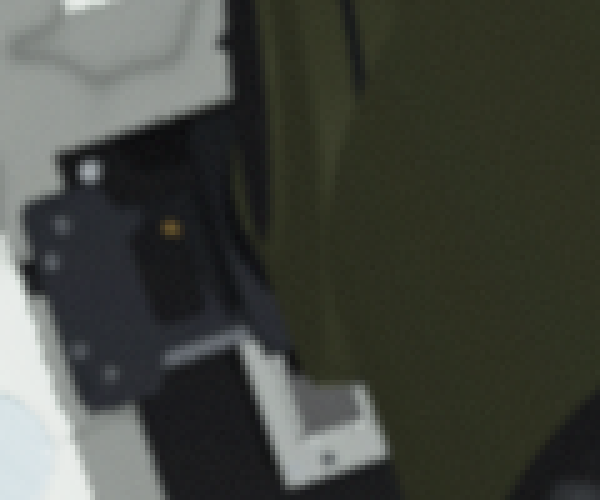

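The fingers are above the on side of the breaker_a nose. In the side crop the lever is upright at (375,345), and the shut fingertips are at the centre of the crop. Descending on the on side.

```bash
python3 -m creep '[-2.5,0,20,0.1,-0.4,0.3,0,0,18,0,0,0,0,0,0,0,0,0]'
python3 -c "
from h import *;togo(28,0,28)"
```

```text
clock: 2.87
tool_pos: [0.5712, -0.0486, 0.1176]
eef_rot: [0.988, 0.154, 0.01, 0.002]
contact_force: [-0.1, 0.5, 0.3]
opening: 0.007
t 2.87 TCP in A mm [34.9 -5.3 39.6] F [0.08 0.49 0.32] turn left [ 0.38 -1.07 -0.16] open 0.007
tool shift [-7.1 -5.4 11.5]
```

```bash
python3 -m creep '[-5,-5,8,0.3,-1,0,0,0,2,0,0,0,0,0,0,0,0,0]'
python3 -c "
from h import *;togo(28,0,28)"
```

```text
clock: 3.12
tool_pos: [0.5674, -0.0464, 0.112]
eef_rot: [0.988, 0.154, 0.004, 0.001]
contact_force: [0.8, 0.3, 0.5]
opening: 0.001
t 3.12 TCP in A mm [31.9 -2.  34. ] F [0.89 0.07 0.53] turn left [ 0.22 -0.37 -0.24] open 0.001
tool shift [-3.9 -2.   5.9]
```

```bash
python3 -m creep '[-6,-2,6,0.2,-0.3,-0.2,-4,0,1,0,0,0,0,0,0,0,0,0]'
python3 -c "
from h import *;togo(16,0,28)"
```

```text
clock: 3.37
tool_pos: [0.5578, -0.0476, 0.1068]
eef_rot: [0.988, 0.156, 0.002, 0.0]
contact_force: [-0.4, 0.6, -0.5]
opening: 0.007
t 3.37 TCP in A mm [22.4 -0.3 28.8] F [-0.15  0.72 -0.52] turn left [ 0.07 -0.27  0.  ] open 0.007
tool shift [-6.4 -0.3  0.8]
```

```bash
python3 -m creep '[-5,0,0.5,0,-0.2,0,-4,0,0,0,0,0]'
python3 -c "
from h import *;togo(0,0,28)"
```

```text
clock: 3.53
tool_pos: [0.5493, -0.0504, 0.1067]
eef_rot: [0.988, 0.156, 0.001, 0.001]
contact_force: [1.2, 0.9, -0.4]
opening: 0.008
t 3.53 TCP in A mm [13.5 -0.3 28.7] F [ 1.39  0.52 -0.43] turn left [ 0.08 -0.14  0.01] open 0.008
tool shift [-13.5  -0.3   0.7]
```

```bash
python3 -m creep '[-5,0,0,0,0,0,-4,0,0,0,0,0]'
python3 -c "
from h import *;togo(0,0,28)"
```

```text
clock: 3.7
tool_pos: [0.5418, -0.0532, 0.1071]
eef_rot: [0.988, 0.156, 0.003, 0.001]
contact_force: [2.7, 0.3, -2.2]
opening: 0.004
t 3.70 TCP in A mm [ 5.4 -0.6 29.1] F [ 2.69 -0.55 -2.24] turn left [ 0.14 -0.37  0.03] open 0.004
tool shift [-5.4 -0.7  1.1]
```

```bash
python3 -m creep '[-2,0,0.5,0,-0.2,0]'
python3 -c "
from h import *;togo(0,0,28)"
```

```text
clock: 3.78
tool_pos: [0.5401, -0.0538, 0.1069]
eef_rot: [0.988, 0.156, 0.002, 0.001]
contact_force: [3.1, 2.0, 0.2]
opening: 0.009
t 3.78 TCP in A mm [ 3.6 -0.7 28.9] F [3.55 0.97 0.24] turn left [ 0.15 -0.26  0.03] open 0.009
tool shift [-3.6 -0.7  0.9]
```

```bash
python3 -m creep '[-2.5,0,0.5,0,0,0]'
python3 -c "
from h import *;togo(0,0,28)"
```

```text
clock: 3.87
tool_pos: [0.5392, -0.0541, 0.1068]
eef_rot: [0.988, 0.156, 0.004, 0.001]
contact_force: [5.9, 3.3, 0.7]
opening: 0.006
t 3.87 TCP in A mm [ 2.7 -0.7 28.8] F [6.62 1.28 0.69] turn left [ 0.17 -0.47  0.05] open 0.006
tool shift [-2.7 -0.7  0.8]
```

```bash
python3 -m creep '[-3.5,0,0,0,-0.3,0]'
python3 -c "
from h import *;togo(0,0,28)"
```

```text
clock: 3.95
tool_pos: [0.539, -0.0541, 0.1072]
eef_rot: [0.988, 0.156, 0.005, 0.001]
contact_force: [8.8, 2.9, -6.3]
opening: 0.009
t 3.95 TCP in A mm [ 2.5 -0.6 29.2] F [ 9.27  0.07 -6.34] turn left [ 0.21 -0.57  0.09] open 0.009
tool shift [-2.5 -0.6  1.2]
```

```bash
python3 -m creep '[-4,0,0,0,-0.3,0]'
python3 -c "
from h import *;togo(0,0,28)"
```

```text
clock: 4.03
tool_pos: [0.5388, -0.0541, 0.1076]
eef_rot: [0.988, 0.157, 0.007, 0.001]
contact_force: [7.3, 2.0, -6.6]
opening: 0.005
t 4.03 TCP in A mm [ 2.4 -0.6 29.6] F [ 7.57 -0.38 -6.58] turn left [ 0.26 -0.73  0.16] open 0.005
tool shift [-2.4 -0.6  1.5]
```

```bash
python3 -m creep '[-5,0,0.5,0.2,-0.7,0]'
python3 -c "
from h import *;togo(0,0,28)"
```

```text
clock: 4.12
tool_pos: [0.5387, -0.0542, 0.1076]
eef_rot: [0.987, 0.158, 0.005, 0.0]
contact_force: [9.2, 2.9, -5.3]
opening: 0.005
t 4.12 TCP in A mm [ 2.2 -0.6 29.6] F [ 9.63 -0.04 -5.31] turn left [ 0.13 -0.6   0.24] open 0.005
tool shift [-2.2 -0.6  1.5]
```

```bash
python3 -m creep '[-5.5,0,0.5,0.2,-0.7,0]'
python3 -c "
from h import *;togo(0,0,28)"
```

```text
clock: 4.2
tool_pos: [0.5387, -0.0542, 0.1075]
eef_rot: [0.987, 0.158, 0.004, -0.001]
contact_force: [9.7, 3.2, -6.8]
opening: 0.005
t 4.20 TCP in A mm [ 2.2 -0.6 29.5] F [10.19  0.11 -6.81] turn left [-0.01 -0.51  0.34] open 0.005
tool shift [-2.2 -0.6  1.5]
```

```bash
python3 -m creep '[-8,0,0.5,0,-0.6,0.2]'
python3 -c "
from h import *;togo(0,0,28)"
```

```text
clock: 4.28
tool_pos: [0.5384, -0.0543, 0.1077]
eef_rot: [0.987, 0.158, 0.007, -0.0]
contact_force: [13.9, 4.6, -9.7]
opening: 0.008
t 4.28 TCP in A mm [ 1.9 -0.7 29.7] F [14.6   0.09 -9.74] turn left [ 0.07 -0.77  0.25] open 0.008
tool shift [-1.9 -0.7  1.7]
```

```bash
python3 -m creep '[-9,0,1,0,-0.6,0.2]'
python3 -c "
from h import *;togo(0,0,28)"
```

```text
clock: 4.37
tool_pos: [0.5384, -0.0543, 0.1077]
eef_rot: [0.988, 0.157, 0.01, -0.0]
contact_force: [14.7, 5.1, -4.8]
opening: 0.005
t 4.37 TCP in A mm [ 1.9 -0.7 29.7] F [15.59  0.33 -4.81] turn left [ 0.18 -1.19  0.19] open 0.005
tool shift [-1.9 -0.7  1.6]
```

```bash
python3 -m creep '[-10,0,1,0.1,-1.5,0.2]'
python3 -c "
from h import *;togo(0,0,28)"
```

```text
clock: 4.45
tool_pos: [0.5383, -0.0544, 0.1078]
eef_rot: [0.988, 0.157, 0.007, 0.001]
contact_force: [16.8, 4.7, -9.0]
opening: 0.009
t 4.45 TCP in A mm [ 1.7 -0.7 29.8] F [17.39 -0.68 -9.03] turn left [ 0.2  -0.84  0.13] open 0.009
tool shift [-1.8 -0.7  1.7]
```

```bash
python3 -m creep '[-11,0,1,0.1,-1.5,0.2]'
python3 -c "
from h import *;togo(0,0,28)"
```

```text
clock: 4.53
tool_pos: [0.5381, -0.0544, 0.1078]
eef_rot: [0.988, 0.156, 0.005, 0.001]
contact_force: [17.8, 6.1, -10.6]
opening: 0.002
t 4.53 TCP in A mm [ 1.6 -0.7 29.8] F [ 18.79   0.36 -10.61] turn left [ 0.23 -0.55  0.09] open 0.002
tool shift [-1.6 -0.7  1.8]
```

```bash
python3 -m creep '[-11.5,0,3,0.1,-0.6,0]'
python3 -c "
from h import *;togo(0,0,28)"
```

```text
clock: 4.62
tool_pos: [0.5384, -0.0544, 0.1072]
eef_rot: [0.987, 0.158, 0.011, 0.001]
contact_force: [12.1, 7.4, 21.4]
opening: 0.007
t 4.62 TCP in A mm [ 1.8 -0.8 29.2] F [13.8   3.35 21.44] turn left [ 0.3  -1.23  0.28] open 0.007
tool shift [-1.9 -0.8  1.1]
```

```bash
python3 -m creep '[-12,0,3,0.1,-0.6,0]'
python3 -c "
from h import *;togo(0,0,28)"
```

```text
clock: 4.7
tool_pos: [0.5384, -0.0544, 0.1073]
eef_rot: [0.987, 0.16, 0.018, 0.001]
contact_force: [12.2, 6.8, 19.8]
opening: 0.006
t 4.70 TCP in A mm [ 1.8 -0.7 29.3] F [13.73  2.73 19.8 ] turn left [ 0.38 -2.    0.48] open 0.006
tool shift [-1.9 -0.8  1.3]
```

```bash
python3 -m creep '[-11,0,1.5,0.1,-1.2,0.2]'
python3 -c "
from h import *;togo(0,0,28)"
```

```text
clock: 4.78
tool_pos: [0.5383, -0.0543, 0.1081]
eef_rot: [0.987, 0.16, 0.018, 0.001]
contact_force: [15.4, 5.2, -10.6]
opening: 0.002
t 4.78 TCP in A mm [ 1.8 -0.6 30.1] F [ 16.28   0.21 -10.57] turn left [ 0.42 -2.08  0.46] open 0.002
tool shift [-1.8 -0.6  2.1]
```

```bash
python3 -m creep '[-12,0,1.5,0.1,-1.2,0.2]'
python3 -c "
from h import *;togo(0,0,28)"
```

```text
clock: 4.87
tool_pos: [0.5381, -0.0544, 0.1083]
eef_rot: [0.987, 0.16, 0.02, 0.001]
contact_force: [17.6, 6.4, -10.5]
opening: 0.001
t 4.87 TCP in A mm [ 1.5 -0.6 30.3] F [ 18.72   0.68 -10.54] turn left [ 0.47 -2.21  0.46] open 0.001
tool shift [-1.6 -0.6  2.2]
```

```bash
python3 -m creep '[-13,0,2,0.4,-2.2,0.4]'
python3 -c "
from h import *;togo(0,0,28)"
```

```text
clock: 4.95
tool_pos: [0.5374, -0.0546, 0.1079]
eef_rot: [0.987, 0.158, 0.013, 0.0]
contact_force: [17.5, 6.7, -5.0]
opening: 0.003
t 4.95 TCP in A mm [ 0.9 -0.6 29.9] F [18.74  0.99 -5.01] turn left [ 0.24 -1.42  0.26] open 0.003
tool shift [-0.9 -0.7  1.9]
```

```bash
python3 -m creep '[-14,0,2,0.4,-2.2,0.4]'
python3 -c "
from h import *;togo(0,0,28)"
```

```text
clock: 5.03
tool_pos: [0.5347, -0.0556, 0.1073]
eef_rot: [0.988, 0.156, 0.004, -0.001]
contact_force: [20.2, 6.6, -2.0]
opening: 0.005
t 5.03 TCP in A mm [-2.  -0.7 29.3] F [ 2.125e+01  2.000e-02 -2.010e+00] turn left [-0.02 -0.43  0.04] open 0.005
tool shift [ 2.  -0.7  1.3]
```

```bash
python3 -m creep '[-9,0,1,0,-0.5,0]'
python3 -c "
from h import *;togo(0,0,28)"
```

```text
clock: 5.12
tool_pos: [0.535, -0.0555, 0.1076]
eef_rot: [0.988, 0.157, 0.008, -0.001]
contact_force: [11.9, 4.4, -5.5]
opening: 0.002
t 5.12 TCP in A mm [-1.7 -0.7 29.6] F [12.63  0.56 -5.51] turn left [ 0.08 -0.91  0.2 ] open 0.002
tool shift [ 1.7 -0.7  1.6]
```

At 12.6 N the lever stays at -1.7 mm, where before 14 N only held it at +1.9 mm. The latch seems to be in. I'll back off and check.

```bash
python3 -m creep '[6,0,0,0,-0.5,0,8,0,0,0,0,0,8,0,0,0,0,0,0,0,0,0,0,0]'
python3 -m creep '[4,0,-15,0,0,0,0,0,-25,0,0,0,0,0,-25,0,0,0,0,0,0,0,0,0]'
python3 -c "
from h import *;togo(-45,0,60)
import cv2
p=snapshot('side');print(find_in('breaker_a_lever_top','side'))
for x in(-.0183,0,.0167): print(proj(p,box(V,[[x,.085,.075+(.045**2-x*x)**.5]])))
cv2.imwrite('pics/side2.png',cv2.resize(p['color'][130:230,300:420,::-1],None,fx=5,fy=5,interpolation=3))"
```

```text
clock: 5.45
tool_pos: [0.5568, -0.0476, 0.1078]
eef_rot: [0.987, 0.158, 0.003, -0.0]
contact_force: [0.2, -0.1, -0.1]
opening: 0.005
clock: 5.78
tool_pos: [0.5551, -0.0476, 0.1718]
eef_rot: [0.988, 0.157, -0.004, -0.0]
contact_force: [-0.0, -0.1, 0.7]
opening: 0.001
t 5.78 TCP in A mm [19.8  0.6 93.8] F [-0.07 -0.12  0.7 ] turn left [-0.11  0.43  0.2 ] open 0.001
tool shift [-64.6   0.5  34.3]
[{'xy': [428.0, 186.4], 'score': 0.67}, {'xy': [358.4, 182.3], 'score': 0.61}]
[[361.78621346 177.41483976]]
[[353.50991234 175.01174169]]
[[345.74803759 175.07467761]]
```

View pics/side2.png

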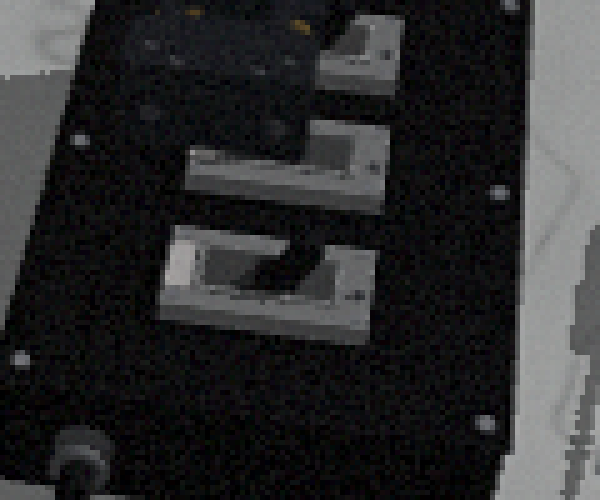

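The picture shows the breaker_a lever leaning to off (crop 300,255) and standing there untouched, so the reset latched. Now I'll go over to the off side.

```bash
python3 -m creep '[-32,0,0,0,0.4,0.2,-34,0,0,0,0,0,0,0,0,0,0,0,0,0,0,0,0,0]'
python3 -c "
from h import *;togo(-46,0,45)"
```

```text
clock: 6.22
tool_pos: [0.4836, -0.0685, 0.1651]
eef_rot: [0.988, 0.156, -0.007, -0.002]
contact_force: [1.5, -0.2, 0.0]
opening: 0.001
t 6.22 TCP in A mm [-54.6   2.7  87.1] F [ 1.41 -0.64  0.03] turn left [-0.4   0.8   0.02] open 0.001
tool shift [ 9.2  3.  41.9]
```

```bash
python3 -m creep '[8,3,20,-0.4,0.8,0,0,0,20,0,0,0,0,0,0,0,0,0]'
python3 -c "
from h import *;togo(-46,0,28)"
```

```text
clock: 6.47
tool_pos: [0.4915, -0.0692, 0.1225]
eef_rot: [0.988, 0.155, -0.001, 0.0]
contact_force: [-0.3, -0.5, -0.2]
opening: 0.006
t 6.47 TCP in A mm [-47.4  -0.4  44.5] F [-0.45 -0.35 -0.21] turn left [-0.01  0.09 -0.04] open 0.006
tool shift [ 1.4 -0.4 16.5]
```

```bash
python3 -m creep '[1,0,14,0,0,0,0,0,2,0,0,0,6,0,0,0,0,0]'
python3 -c "
from h import *;togo(-33,0,28)"
```

```text
clock: 6.72
tool_pos: [0.4976, -0.0668, 0.1049]
eef_rot: [0.988, 0.155, -0.003, -0.0]
contact_force: [0.6, -0.2, -0.0]
opening: 0.007
t 6.72 TCP in A mm [-40.8   0.   26.9] F [ 0.51 -0.42 -0.01] turn left [-0.09  0.36 -0.03] open 0.007
tool shift [ 7.8 -0.  -1.2]
```

```bash
python3 -m creep '[5,0,0,0,0,0,3,0,0,0,0,0]'
python3 -c "
from h import *;togo(-15,0,28)"
```

```text
clock: 6.88
tool_pos: [0.5059, -0.0643, 0.1056]
eef_rot: [0.988, 0.155, -0.004, -0.0]
contact_force: [-5.5, -2.4, 4.3]
opening: 0.006
t 6.88 TCP in A mm [-32.1  -0.1  27.6] F [-5.98 -0.63  4.32] turn left [-0.09  0.46 -0.02] open 0.006
tool shift [17.1 -0.1 -0.6]
```

Contact at -32 mm, as predicted. I'll keep pushing gently.

```bash
python3 -m creep '[5,0,-0.5,0,0.4,0]'
python3 -c "
from h import *;togo(-15,0,28)"
```

```text
clock: 6.97
tool_pos: [0.5079, -0.0637, 0.1065]
eef_rot: [0.988, 0.155, -0.004, -0.0]
contact_force: [-10.1, -2.5, 10.1]
opening: 0.002
t 6.97 TCP in A mm [-30.   -0.2  28.5] F [-10.34   0.75  10.11] turn left [-0.11  0.44 -0.07] open 0.002
tool shift [15.  -0.2  0.3]
```

```bash
python3 -m creep '[6,0,-0.5,0,0.4,0]'
python3 -c "
from h import *;togo(-15,0,28)"
```

```text
clock: 7.05
tool_pos: [0.5104, -0.063, 0.1076]
eef_rot: [0.988, 0.154, -0.004, -0.001]
contact_force: [-6.7, -2.7, 8.3]
opening: 0.009
t 7.05 TCP in A mm [-27.4  -0.3  29.6] F [-7.21 -0.47  8.28] turn left [-0.14  0.43 -0.13] open 0.009
tool shift [12.4 -0.3  1.5]
```

```bash
python3 -m creep '[6,0,-1,0,0.4,0]'
python3 -c "
from h import *;togo(-15,0,28)"
```

```text
clock: 7.13
tool_pos: [0.514, -0.0619, 0.1092]
eef_rot: [0.988, 0.154, -0.003, -0.001]
contact_force: [-3.3, -2.2, -0.8]
opening: 0.01
t 7.13 TCP in A mm [-23.7  -0.4  31.2] F [-3.81 -1.07 -0.84] turn left [-0.15  0.3  -0.18] open 0.01
tool shift [ 8.7 -0.4  3.2]
```

```bash
python3 -m creep '[6,0,-0.5,0,0.4,0]'
python3 -c "
from h import *;togo(-15,0,28)"
```

```text
clock: 7.22
tool_pos: [0.5189, -0.0605, 0.1103]
eef_rot: [0.988, 0.154, -0.0, -0.001]
contact_force: [-2.4, -1.1, -0.5]
opening: 0.004
t 7.22 TCP in A mm [-18.6  -0.6  32.3] F [-2.62 -0.32 -0.47] turn left [-0.15  0.   -0.22] open 0.004
tool shift [ 3.6 -0.6  4.3]
```

```bash
python3 -m creep '[6,0,0,0,0.4,0]'
python3 -c "
from h import *;togo(-15,0,28)"
```

```text
clock: 7.3
tool_pos: [0.5248, -0.0587, 0.111]
eef_rot: [0.988, 0.154, 0.003, -0.002]
contact_force: [-2.1, 0.0, -1.1]
opening: 0.001
t 7.30 TCP in A mm [-12.4  -0.7  33. ] F [-2.01  0.67 -1.06] turn left [-0.14 -0.42 -0.24] open 0.001
tool shift [-2.6 -0.6  4.9]
```

```bash
python3 -m creep '[4,0,0.5,0,-0.4,0]'
python3 -c "
from h import *;rel()"
```

```text
clock: 7.38
tool_pos: [0.5296, -0.0571, 0.1109]
eef_rot: [0.988, 0.154, 0.001, -0.001]
contact_force: [0.1, -0.3, -1.9]
opening: 0.004
t 7.38 TCP in A mm [-7.4 -0.6 32.9] F [-0.01 -0.31 -1.95] turn left [-0.14 -0.11 -0.23] open 0.004
```

```bash
python3 -m creep '[4,0,0.5,0,-0.4,0]'
python3 -c "
from h import *;rel()"
```

```text
clock: 7.47
tool_pos: [0.5348, -0.0554, 0.1107]
eef_rot: [0.988, 0.154, -0.002, -0.001]
contact_force: [-6.4, -2.3, 1.3]
opening: 0.009
t 7.47 TCP in A mm [-1.9 -0.6 32.7] F [-6.82 -0.23  1.33] turn left [-0.13  0.2  -0.22] open 0.009
```

The lever snapped over, and the finger has just met it at the on stop. Backing off and looking.

```bash
python3 -m creep '[-10,0,0,0,0,0,-8,0,0,0,0,0,-4,0,-10,0,0,0,0,0,-30,0,0,0,0,0,-40,0,0,0]'
python3 -m creep '[-25,0,-35,0,0,0,-30,0,-20,0,0,0,-30,0,0,0,0,0,-30,0,0,0,0,0,0,0,0,0,0,0]'
python3 -c "
from h import *;rel()
import cv2
for c,(a,b) in(('side',(300,130)),('top',(320,160))):
    p=snapshot(c);print(find_in('breaker_a_lever_top',c))
    cv2.imwrite(f'pics/{c}3.png',cv2.resize(p['color'][b:b+110,a:a+140,::-1],None,fx=5,fy=5,interpolation=3))"
```

```text
clock: 7.88
tool_pos: [0.5107, -0.0612, 0.1877]
eef_rot: [0.988, 0.155, -0.006, -0.002]
contact_force: [1.2, -0.5, -0.1]
opening: 0.001
clock: 8.3
tool_pos: [0.4032, -0.0973, 0.2538]
eef_rot: [0.988, 0.155, 0.005, 0.0]
contact_force: [-0.4, -0.2, -0.6]
opening: 0.005
t 8.30 TCP in A mm [-140.    -0.   175.8] F [-0.43 -0.04 -0.55] turn left [ 0.14 -0.58 -0.01] open 0.005
[{'xy': [276.3, 166.7], 'score': 0.6}]
[{'xy': [354.9, 225.0], 'score': 0.7}]
```

View pics/side3.png

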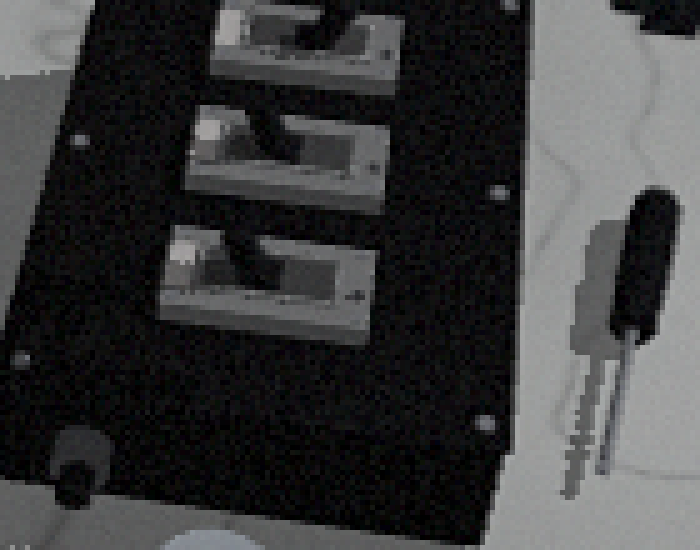

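View pics/top3.png

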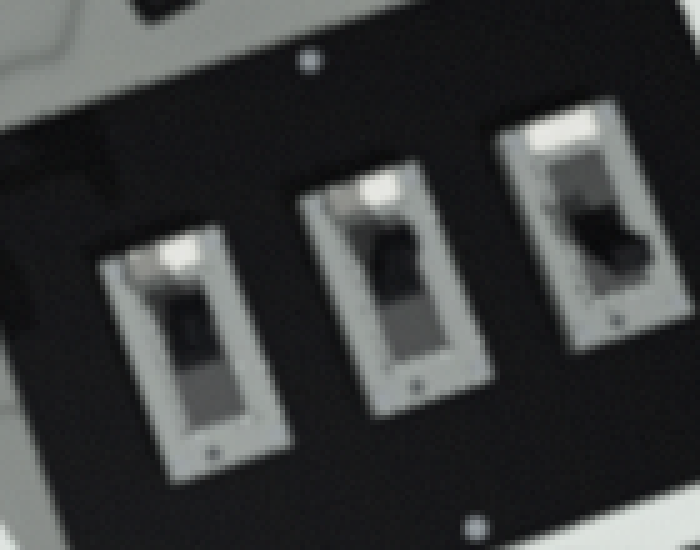

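The breaker_a lever (side crop 245,255; top crop 190,325) now leans to on, just like breaker_b. breaker_c is still off, and the screwdriver hasn't moved.

```bash
python3 -m creep '[0,0,0,0,0,0,0,0,0,0,0,0]'; python3 -c "
from plant import *;print(finish_job())"
```

```text
clock: 8.67
tool_pos: [0.4132, -0.0941, 0.2532]
eef_rot: [0.987, 0.159, 0.01, -0.0]
contact_force: [-0.1, -0.1, 0.2]
opening: 0.008
the job is handed in; nothing more can be done
None
```

The tripped breaker is reset and on, and I handed the job in at about 8.7 s; no verdict is reported.

- **Reset to off:** I pushed the lever to off with closed fingers. The spring gave way at about 21 N along the push. With the fingers off it, a side picture showed the lever standing at off by itself.
- **Thrown on:** I pushed from the other side. The force stayed below about 15 N, and the lever snapped over to the on stop.
- **Forces:** The highest wrist reading was about 25 N, against the 35 N limit. These are single readings at the end of each move, so short peaks between them weren't seen. One of my pushes aimed too far down and added about 20 N of vertical force; I corrected it on the next move.
- **Last checks:** In the last pictures breaker_a leans on just like breaker_b, breaker_c is still off, and the screwdriver hasn't moved. I judged the lever positions by eye and didn't measure them. I didn't re-check the reel, tip cleaner or multimeter after the move. The hand is clear, with the wrist force near zero.
- **Disagreement:** The lever-top finder gave some false hits in the side view, including one well off the levers in the last picture. I went by the pictures instead.

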